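# Clear the tool box and angle the file out from under its till

### The job

The flat file has slid under the till of the green tool box (the fixed little shelf at one end), and two tins are crowding it. Lift the green tin and the red pot out of the well and stand them on the till beside the rivet tin, all three side by side in one straight row along the middle of the till, no more than a finger's width apart, keeping every tin upright. Then take the file, tilt it so that it comes out diagonally between the till's edge and the end wall facing it, and finish while still holding it motionless in the gripper, all of it at least 10 cm above the box's rim and touching nothing else; leave the oil can and the gear wheel alone.

Things in the scene. Friction and masses are not known exactly. Their poses are not given: they have to be found in the camera images.
- tool_box: open green plywood tool box, fixed, 440 x 280 mm outside, 76 mm high, walls 10 mm, floor 8 mm. Origin: centre of its underside on the bench; x along it towards the till end, y across, z up. Inside: x -0.210 to 0.210, y -0.130 to 0.130. The till, a fixed ply board at the +x end, covers x = 0.040 to 0.210 over the full width; the open well is x = -0.210 to 0.040
- till_middle (a point): point on the till's upper surface, at the middle of its depth (170 mm) and width (260 mm): x = 0.125, y = 0, z = 0.066 in the tool box, same axes. A lip 5 mm high and 8 mm wide runs along the till's free edge
- till_edge (a point): underside of the till's free edge, half way across: x = 0.040, y = 0, z = 0.058 in the tool box, same axes. Under the till is a clear space 50 mm high above the box floor; two cleats 10 mm wide and 14 mm high carry the board along the side walls
- end_wall (a point): top of the inner face of the end wall at the box's other end, half way across: x = -0.210, y = 0, z = 0.076 in the tool box, same axes. Mind the bench's fixed front board, 138 mm high, 1 to 6 cm from the box's long side nearest the robot, and an open crate, 138 mm high, beyond this end wall
- file: flat steel file with wooden handle, 380 mm long, about 0.22 kg, lying along the box floor, handle in the well, front 13 to 17 cm under the till. Origin: middle of its length, underside; y towards the handle, z up. Blade y -0.190 to 0.060, 25 mm wide, 6 mm thick, from tip on the floor to 9 mm above it at y = 0.060; handle 0.080 to 0.190, 18 to 28 mm thick. Balances at y = 0.06
- file_tip (a point): front end of the blade, 5 mm above the file's underside (y = -0.188 in the file)
- file_butt (a point): end of the handle, 15 mm above the file's underside (y = +0.188 in the file)
- green_tin: green round tin, 67 mm across, 65 mm high, about 0.18 kg, open on top; stands in the well beside the file. Origin: centre of its underside, z up its axis
- red_pot: red round pot, 63 mm across, 45 mm high, about 0.18 kg, open on top; stands in the well on the other side of the file. Origin: centre of its underside, z up its axis
- rivet_tin: grey metal tin with rivets, 77 mm across, 57 mm high, already standing on the till near the side wall at y = +0.130 of the box, half way along the till's depth. Origin: centre of its underside, z up its axis
- oil_can: grey conical oil can with a bent spout, 202 mm high, standing on the bench behind the box; bystander. Origin: centre of its underside
- gear_wheel: grey gear wheel, 84 mm across, 26 mm high, lying on the bench behind the box; bystander. Origin: centre of its underside
Not all that is in view belongs to the job. What is shaped like the green_tin but turquoise is not meant.

How it is judged:
By the outcome, as a careful person would: the job done as asked, in the order asked, and still so for the second after the job is handed in, while the arm keeps its last pose, push and grip.
It also fails if it takes over 72 s, if anything falls off the work surface, if the arm or the gripper's body presses on something with over 40 N, if the wrist force passes 120 N, or if a joint passes its speed limit or range.

### The arm

A 6-joint arm with a two-finger parallel gripper is mounted at the origin on a cart in front of the work surface, level with it; the furniture and walls round the work are solid. World frame = base frame: x ahead of the robot, y to its left, z up, the work surface at z = 0. Lengths are in mm, angles in rad, forces in N, time in s.
With the tool pointing down it reaches from about 350 to 775 mm from the base axis. Payload 7.3 kg.
Tool frame: the origin (TCP) lies midway between the tips of the shut fingers; the grasp point (between the pads) lies 19 mm behind it; z points along the fingers, y is the line along which they close (so a half turn about z gives the same grasp; the last joint's range is limited). The gripper opens to 92 mm and grips with 3 to 60 N. Pads are 19 mm wide; open, the fingers measure 130 mm over their backs; the gripper's body (75 mm by 190 mm) begins 47 mm behind the grasp point.
Start: joints at [-1.477, 0.342, 1.524, -0, 1.275, -0.146], TCP at [124.713, -509.992, 226.741] pointing down, gripper open.
Joint ranges: [-2.53, 2.53], [-0.77, 2.02], [0.04, 2.7], [-1, 4.14], [0.28, 2.66], [-3.11, 3.11]. Speed limits (rad/s): [2.57, 2.57, 3.14, 3.14, 3.14, 3.14].

### API

Orientations are given as [roll, pitch, yaw] about the fixed x, y, z axes, in that order (R = Rz(yaw) Ry(pitch) Rx(roll)).
In Python, from plant import monitor, optics, workorder gives the robot as it stands. The module is installed in compiled form; this text tells all that it offers.
- The arm moves only by the tool servo_tool, never from a script. Its arguments are lists of equal length, an entry for each row: "linear": the shift along the tool's x, y, z as a fraction of full scale, a list of three; "spin": the turn about the tool's z as a fraction of full scale. In form: {"linear": [[dx, dy, dz], ...], "spin": [spin, ...]}. A call has exactly 8 rows; each row shifts and turns the commanded pose from where the row before left it, along the tool's axes as they then stand; what a row does not reach is not made up. Full scale, the value 1, is 200 mm for a shift and 90 degrees for a turn. A row lasts 1/8 s, in which the tool goes at most 62.5 mm and 10.7 degrees, less where a joint would pass 70% of its speed; a pose out of reach is approached as far as the arm can. A call with a number of a shift or a turn outside -1 to 1 is refused whole. A call with a gripper value outside its range is refused whole. "hand" is the opening, from -1 (shut) to 1 (fully open), set as the call begins (left out, the last holds). The fingers move at their own pace and stop on an object; the grip force is fixed at half the most. Time passes only in rows, so rows that do not move let the fingers close, or fill a call up. It gives the time, the measured TCP pose, the force, the opening and the grip force at its end, in the units of the state.
- monitor.get_obs(): the state, without advancing time (a new reading comes with each control period).
- optics.capture(name): name is "scene" or "side" or "wrist"; returns a dict with "frame" (400x640x3 uint8, blue, green, red), "K" (3x3 intrinsics, pixels), "world_to_cam" (4x4, takes a point from world to camera coordinates). Camera axes: x right, y down, z forward; pixel columns grow to the right and rows downward; lengths in mm; the calibration is good to about 2 mm. A picture is of the moment at which its call begins. There is no depth.
- workorder.close_job(): hands the job in; it is judged then, once.
The state is a dict: "time": time; "joint_positions": joint angles; "dq": joint speeds; "tau": joint torques, N m; "tool_pos": TCP position; "tcp_rot": TCP orientation; "contact_force": force on the tool from outside, world axes, zero at the start; "moment": the same for the moment, N m; "grip_width": finger opening in mm; "finger_force": force on a finger pad.
Only numpy, scipy, OpenCV 4.12 (cv2) and the standard library are available. Lean on these libraries where they do the work, as an engineer would, in place of code of your own. Each camera call takes 0.05 s, during which the arm holds its last target. There are 200 camera calls.

## Working session

There is one attempt and no reset: what is moved stays moved. The work goes in short steps, Python scripts to look and compute and a tool call to move; the robot and the scene stay as the last step left them, time stands still between calls to the robot, and variables do not carry over. Pictures are saved under pics/ and viewed, at most 10 in all, crops included, and the job is handed in when it is done.

Besides the shell and the picture viewer there is one more tool, called after "Call:" as name(argument=value, ...) on one line, values as JSON. servo_tool: Moves the arm, as the interface text tells. Shift numbers are shares of 200 mm and turn numbers shares of 90 degrees, none past 1 either way. Its arguments: {"type":"object","properties":{"linear":{"type":"array","items":{"type":"array","items":{"type":"number","minimum":-1,"maximum":1}}},"spin":{"type":"array","items":{"type":"number","minimum":-1,"maximum":1}},"hand":{"type":"number"}},"required":["linear","spin"]}

```bash
mkdir -p pics; cat > h.py <<'E'
import numpy as np,cv2
from plant import monitor,optics,workorder
def cap(n,save=None):
    d=optics.capture(n)
    if save: cv2.imwrite('pics/'+save,d['frame'])
    return d
def ray(d,u,v):
    T=np.array(d['world_to_cam']);R=T[:3,:3];c=-R.T@T[:3,3]
    r=R.T@np.linalg.inv(d['K'])@np.array([u,v,1.]);return c,r/np.linalg.norm(r)
def onz(d,u,v,z):
    c,r=ray(d,u,v);return c+r*(z-c[2])/r[2]
def proj(d,p):
    T=np.array(d['world_to_cam']);q=np.array(d['K'])@(T[:3,:3]@np.array(p,float)+T[:3,3]);return q[:2]/q[2]
def tri(l):
    A=np.zeros((3,3));b=np.zeros(3)
    for c,r in l:
        P=np.eye(3)-np.outer(r,r);A+=P;b+=P@c
    return np.linalg.solve(A,b)
E
python3 - <<'E'
from h import *
import pickle
np.set_printoptions(precision=1,suppress=True)
D={}
for n in ('scene','side','wrist'):
    d=cap(n,n+'0.png');D[n]=d;c,r=ray(d,320,200);print(n,c,r,d['K'][0][0])
pickle.dump(D,open('d0.pkl','wb'))
o=monitor.get_obs();print(o)
a=cv2.imread('pics/side0.png');b=cv2.imread('pics/wrist0.png')
cv2.imwrite('pics/sw.png',cv2.resize(np.vstack([a,b]),(480,600)))
E
```

```text
scene [  -0.2 1099.1  647.5] [ 0.4 -0.8 -0.5] 403.90138280803353
side [-106.  1187.  1055.6] [ 0.4 -0.7 -0.6] 467.024785080645
wrist [ 194.5 -492.3  384.4] [-0.3 -0.  -1. ] 275.3219154913923
{'time': 0.15, 'joint_positions': array([-1.5,  0.3,  1.5, -0. ,  1.3, -0.1]), 'dq': array([ 0., -0., -0., -0., -0., -0.]), 'tau': array([  0. , -43.1, -24.4,   0.1,   0.1,  -0. ]), 'tool_pos': array([ 124.7, -509.7,  226.2]), 'tcp_rot': array([-3.1, -0. ,  0.2]), 'contact_force': array([-0.6,  0.3,  0.2]), 'moment': array([0., 0., 0.]), 'finger_force': 0.0, 'grip_width': 91.5255067480193}
```

View pics/scene0.png

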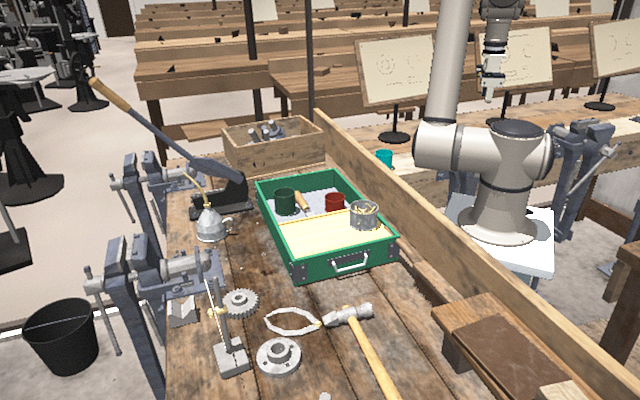

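View pics/side0.png

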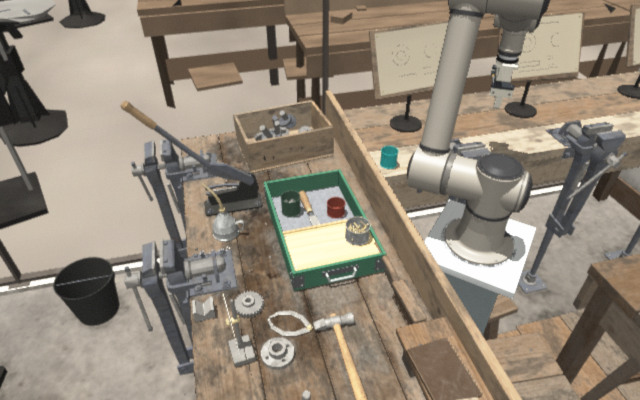

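Candidates in scene0: the dark green tin is at (286,202) in the well. The turquoise tin at (384,158), beyond the front board, is the decoy. The red pot is at (335,203), the rivet tin at (363,215) and the file handle at (302,202). In side0 the same things are at (291,203), turquoise (389,157), red (336,207), rivet (358,231) and handle (308,207). I choose the green tin inside the well.

```bash
python3 - <<'E'
from h import *
import pickle
np.set_printoptions(precision=1,suppress=True)
D=pickle.load(open('d0.pkl','rb'))
R={}
for n,(x0,y0,x1,y1) in (('scene',(245,160,405,290)),('side',(255,165,390,295))):
    f=D[n]['frame'];h=cv2.cvtColor(f,cv2.COLOR_BGR2HSV)
    def blob(lo,hi):
        m=cv2.inRange(h,lo,hi);z=np.zeros_like(m);z[y0:y1,x0:x1]=m[y0:y1,x0:x1]
        cs=cv2.findContours(z,cv2.RETR_EXTERNAL,cv2.CHAIN_APPROX_NONE)[0]
        return max(cs,key=cv2.contourArea)
    red=blob((0,120,50),(8,255,255));x=cv2.boundingRect(red);print(n,'red',x)
    g=blob((60,100,60),(85,255,255));hull=cv2.convexHull(g)
    print('green',cv2.boundingRect(g),cv2.approxPolyDP(hull,4,True)[:,0].tolist())
    hd=blob((8,90,90),(22,200,255));print('wood',cv2.boundingRect(hd))
    for p in ((286,202),(275,180),(302,202),(340,240)) if n=='scene' else ((291,203),(275,190),(308,207),(320,245)):print(p,h[p[1],p[0]])
a=D['scene']['frame'][165:290,245:405];b=D['side']['frame'][165:290,255:390]
cv2.imwrite('pics/crop.png',np.hstack([cv2.resize(a,None,fx=2.5,fy=2.5,interpolation=2),cv2.resize(b,None,fx=2.5,fy=2.5,interpolation=2)]))
E
```

```text
scene red (325, 193, 20, 19)
green (254, 168, 146, 118) [[335, 168], [398, 234], [397, 259], [294, 285], [258, 205], [254, 182]]
wood (245, 217, 35, 73)
(286, 202) [68 83 74]
(275, 180) [ 77 137  91]
(302, 202) [ 20  87 248]
(340, 240) [ 30  22 255]
side red (328, 198, 16, 19)
green (265, 182, 13, 44) [[275, 225], [268, 182]]
wood (255, 263, 13, 29)
(291, 203) [68 51 75]
(275, 190) [72 91 87]
(308, 207) [ 20  83 231]
(320, 245) [ 29  30 255]
```

View pics/crop.png

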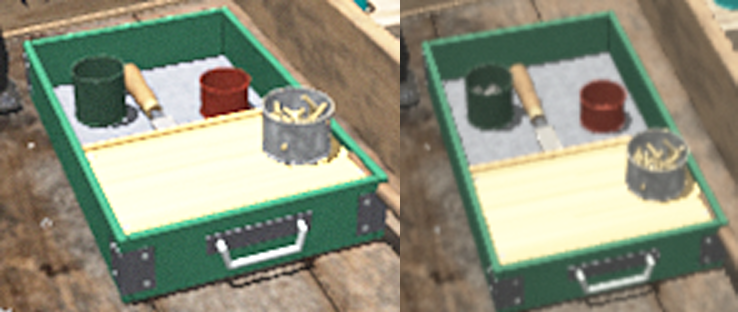

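The crop confirms the chosen green tin at crop pixel (98,92). The red pot is at (225,92), the rivet tin at (298,125), and the file handle lies between the two tins. Next I triangulate from the crop pixels.

```bash
python3 - <<'E'
from h import *
import pickle
np.set_printoptions(precision=1,suppress=True)
D=pickle.load(open('d0.pkl','rb'))
P={'c-+?':((25,40),(25,43)),'c2':((224,10),(213,13)),'c3':((385,181),(325,223)),'c4':((125,240),(93,272)),
'green':((98,68),(90,81)),'red':((225,78),(202,92)),'riv':((298,100),(259,146)),'butt':((130,70),(116,70)),'lip':((165,128),(145,150))}
for k,(a,b) in P.items():
    a=np.array(a)/2.5+(245,165);b=np.array(b)/2.5+(255,165)
    p=tri([ray(D['scene'],*a),ray(D['side'],*b)])
    print(k,p,onz(D['scene'],*a,76),onz(D['side'],*b,76))
T=np.array(D['wrist']['world_to_cam']);o=monitor.get_obs()
print(o['tcp_rot'],o['joint_positions']);print(T)
from scipy.spatial.transform import Rotation as Ro
Rt=Ro.from_euler('xyz',o['tcp_rot']).as_matrix()
print('cam axes in tool',(T[:3,:3]@Rt).T, 'cam pos in tool',Rt.T@(-T[:3,:3].T@T[:3,3]-o['tool_pos']))
E
```

```text
c-+? [700.7 179.7  84.5] [711.6 166.1  76. ] [707.4 170.8  76. ]
c2 [521.9 -31.7  67.9] [515.9 -15.8  76. ] [515.6 -21.9  76. ]
c3 [209.5 269.1  65.9] [204.9 283.7  76. ] [207.3 278.3  76. ]
c4 [391.3 479.9  83.1] [392.4 471.1  76. ] [398.8 475.8  76. ]
green [581.9 200.   80. ] [586.7 194.   76. ] [584.1 195.8  76. ]
red [456.6 114.8  51.4] [436.2 155.5  76. ] [444.2 141.3  76. ]
riv [311.7 245.2 122.6] [339.7 169.3  76. ] [332.4 198.1  76. ]
butt [595.8 109.2  29.7] [548.7 182.9  76. ] [566.5 158.6  76. ]
lip [460.6 261.3  60.6] [449.  283.4  76. ] [451.3 275.5  76. ]
[-3.1 -0.   0.2] [-1.5  0.3  1.5 -0.   1.3 -0.1]
[[   0.2   -1.    -0.  -523.6]
 [  -0.9   -0.2    0.3  -33.5]
 [  -0.3   -0.1   -1.   390.8]
 [   0.     0.     0.     1. ]]
cam axes in tool [[ 0.  -1.  -0.3]
 [ 1.   0.  -0. ]
 [ 0.  -0.3  1. ]] cam pos in tool [  72.    -0.4 -158.2]
```

```bash
cat >> h.py <<'E'
from scipy.spatial.transform import Rotation as Ro
def rel(x,y,z,yaw=None):
    "shift to world target in tool fractions of 200 mm, and spin"
    o=monitor.get_obs();R=Ro.from_euler('xyz',o['tcp_rot']).as_matrix()
    d=R.T@(np.array([x,y,z])-o['tool_pos'])/200
    y0=np.degrees(np.arctan2(R[1,0],R[0,0]))
    print('pos',o['tool_pos'],'yaw %.2f'%y0,'lin',np.round(d,4),'dist %.3f'%np.linalg.norm(d), '' if yaw is None else 'spin %.4f'%(-(yaw-y0)/90))
E
python3 - <<'E'
from h import *
o=monitor.get_obs();print(o['tcp_rot'],o['joint_positions'])
rel(450,-200,300,46)
E
```

```text
[-3.14050035e+00 -1.54896322e-04  2.39830187e-01] [-1.47698825e+00  3.42543539e-01  1.52475802e+00 -5.94418221e-06
  1.27539432e+00 -1.46020457e-01]
pos [ 124.68880331 -509.68402474  226.22836074] yaw 13.74 lin [ 1.9479 -1.1181 -0.3673] dist 2.276 spin -0.3584
```

Call:
servo_tool(linear=[[0.24, -0.14, -0.046], [0.24, -0.14, -0.046], [0.24, -0.14, -0.046], [0.24, -0.14, -0.046], [0.24, -0.14, -0.046], [0.24, -0.14, -0.046], [0.24, -0.14, -0.046], [0.24, -0.14, -0.046]], spin=[0, 0, 0, 0, 0, 0, 0, 0], hand=1)

```text
time: 1.15
tool_pos: [445.5, -199.7, 300.5]
tcp_rot: [3.141, 0.0, 0.24]
contact_force: [1.1, -0.9, 0.3]
grip_width: 91.8
finger_force: 0.0
```

```bash
python3 -c "
from h import *
rel(440,210,300,46)"
```

```text
pos [ 445.53780159 -199.69426045  300.52895497] yaw 13.74 lin [ 0.4595 -1.9965  0.0023] dist 2.049 spin -0.3585
```

Call:
servo_tool(linear=[[0.057, -0.25, 0], [0.057, -0.25, 0], [0.057, -0.25, 0], [0.057, -0.25, 0], [0.057, -0.25, 0], [0.057, -0.25, 0], [0.057, -0.25, 0], [0.057, -0.25, 0]], spin=[0, 0, 0, 0, 0, 0, 0, 0])

```text
time: 2.15
tool_pos: [437.7, 210.7, 300.1]
tcp_rot: [3.141, 0.0, 0.24]
contact_force: [0.2, -0.2, 0.3]
grip_width: 91.8
finger_force: 0.0
```

Call:
servo_tool(linear=[[0, 0, 0], [0, 0, 0], [0, 0, 0], [0, 0, 0], [0, 0, 0], [0, 0, 0], [0, 0, 0], [0, 0, 0]], spin=[-0.09, -0.09, -0.09, -0.09, 0, 0, 0, 0])

```text
time: 3.15
tool_pos: [438.1, 209.0, 300.3]
tcp_rot: [3.142, -0.0, 0.805]
contact_force: [-0.2, 0.1, 0.6]
grip_width: 91.4
finger_force: 0.0
```

```bash
python3 - <<'E'
from h import *
import pickle
d=cap('wrist','w1.png');pickle.dump(d,open('w1.pkl','wb'));rel(440,210,300,46)
E
```

```text
pos [438.10591825 209.00826999 300.26843812] yaw 46.10 lin [0.0101 0.0034 0.0013] dist 0.011 spin 0.0012
```

View pics/w1.png

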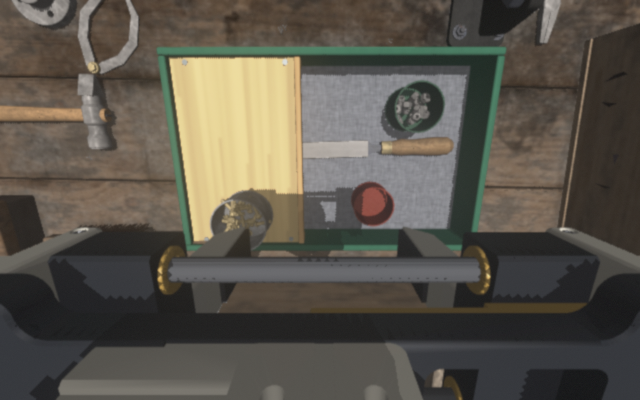

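w1 shows the box squarely. The rim's far edge runs from (160,48) to (503,47) and the till lip is at column 300. The green tin is at (415,106), the red pot at (372,203) and the rivet tin at (240,222). The file handle spans (380,147) to (452,146), and its butt is on the right. I'll take a second wrist view for stereo.

Call:
servo_tool(linear=[[-0.08, 0, 0], [-0.08, 0, 0], [-0.08, 0, 0], [-0.08, 0, 0], [-0.08, 0, 0], [-0.08, 0, 0], [0, 0, 0], [0, 0, 0]], spin=[0, 0, 0, 0, 0, 0, 0, 0])

```text
time: 4.2
tool_pos: [371.9, 139.9, 300.4]
tcp_rot: [3.141, -0.001, 0.805]
contact_force: [0.9, 0.1, 0.0]
grip_width: 92.0
finger_force: 0.0
```

```bash
cat > m.py <<'E'
from h import *
np.set_printoptions(precision=1,suppress=True)
def meas(d,rows=400):
    f=d['frame'];h=cv2.cvtColor(f,cv2.COLOR_BGR2HSV)
    def big(m,k=3):
        m=cv2.morphologyEx(m,cv2.MORPH_OPEN,np.ones((k,k),np.uint8))
        return sorted(cv2.findContours(m,cv2.RETR_EXTERNAL,cv2.CHAIN_APPROX_NONE)[0],key=cv2.contourArea)[::-1]
    r={}
    red=big(cv2.inRange(h,(0,90,40),(6,255,255))|cv2.inRange(h,(172,90,40),(180,255,255)))
    if red:r['red']=cv2.fitEllipse(cv2.convexHull(red[0]))
    hd=[c for c in big(cv2.inRange(h,(8,70,70),(22,220,255))) if 200<cv2.contourArea(c)<6000]
    r['wood']=[cv2.minAreaRect(c) for c in hd[:4]]
    g=big(cv2.inRange(h,(55,70,20),(90,255,255)),2)
    r['green']=[(cv2.boundingRect(c),cv2.contourArea(c)) for c in g[:3]]
    return r
E
python3 - <<'E'
from m import *
import pickle
d=cap('wrist','w2.png');pickle.dump(d,open('w2.pkl','wb'))
for n in ('w1','w2'):
    for k,v in meas(pickle.load(open(n+'.pkl','rb'))).items():print(n,k,v)
E
```

```text
w1 red ((371.2943420410156, 204.92881774902344), (32.74955368041992, 41.2159538269043), 17.393152236938477)
w1 wood [((273.0256042480469, 149.44955444335938), (186.1298370361328, 59.02610397338867), 88.98900604248047), ((193.74119567871094, 149.17791748046875), (188.2637939453125, 21.959264755249023), 83.04703521728516), ((47.0, 53.5), (43.0, 74.0), 90.0), ((440.5, 306.5), (9.0, 281.0), 90.0)]
w1 green [((158, 47, 349, 204), 4126.0), ((344, 244, 55, 7), 270.5), ((448, 244, 15, 7), 63.5)]
w2 red ((372.4022216796875, 142.8789520263672), (36.01462936401367, 43.217689514160156), 7.707575798034668)
w2 wood [((178.08888244628906, 227.94967651367188), (46.79445266723633, 150.4194793701172), 80.45547485351562), ((292.5, 90.5), (181.0, 19.0), 90.0), ((190.38839721679688, 90.51261901855469), (185.58175659179688, 31.02853775024414), 83.5532455444336), ((446.5, 297.5), (29.0, 271.0), 90.0)]
w2 green [((151, 0, 363, 190), 3334.0), ((487, 0, 7, 8), 20.0), ((482, 0, 5, 9), 11.5)]
```

View pics/w2.png

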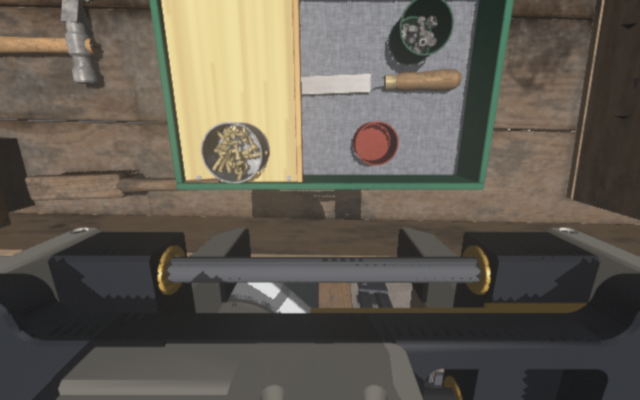

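w2 shows the near rim clearly. Its near corners are at about (182,189) and (485,188), the rivet tin is at (235,152), the red pot at (375,143) and the green tin at (427,27). The handle spans (385,83) to (461,79). Now a joint two-view fit of the rims, handle and box.

```bash
cat > fit.py <<'E'
from m import *
from scipy.optimize import least_squares
def cont(d,fn,win):
    x0,y0,x1,y1=win;h=cv2.cvtColor(d['frame'],cv2.COLOR_BGR2HSV)
    m=fn(h).astype(np.uint8)*255;z=np.zeros_like(m);z[y0:y1,x0:x1]=m[y0:y1,x0:x1]
    z=cv2.morphologyEx(z,cv2.MORPH_OPEN,np.ones((3,3),np.uint8))
    return max(cv2.findContours(z,cv2.RETR_EXTERNAL,cv2.CHAIN_APPROX_NONE)[0],key=cv2.contourArea)
def arc(d,c,lo=-75,hi=75,off=None):
    c=cv2.convexHull(c)[:,0].astype(float);ctr=c.mean(0)
    p=onz(d,*ctr,50);nad=proj(d,[*ray(d,0,0)[0][:2],0])
    a=ctr-nad if off is None else np.array(off,float);v=c-ctr
    ang=np.degrees(np.arctan2(a[0]*v[:,1]-a[1]*v[:,0],v@a))
    return c[(ang>lo)&(ang<hi)]
def rim(views,r,h0,fixh=False):
    def f(q):
        e=[]
        for d,pts in views:
            for p in pts:
                w=onz(d,*p,h0 if fixh else q[2]);e.append(np.hypot(*(w[:2]-q[:2]))-r)
        return e
    s=least_squares(f,[450,200,h0],loss='soft_l1',f_scale=1.5);return s.x,np.sqrt(np.mean(s.fun**2))
E
python3 - <<'E'
from fit import *
import pickle
w1=pickle.load(open('w1.pkl','rb'));w2=pickle.load(open('w2.pkl','rb'))
notcloth=lambda h:(h[...,2]<85)
red=lambda h:((h[...,0]<8)|(h[...,0]>170))&(h[...,1]>90)
for n,w in (('w1',w1),('w2',w2)):
    h=cv2.cvtColor(w['frame'],cv2.COLOR_BGR2HSV)
    for p in ((416,106),(460,106),(372,203),(340,90),(410,147),(340,150)) if n=='w1' else ((430,26),(458,40),(375,143),(340,50),(420,80),(340,84),(235,180),(235,130),(195,130)): print(n,p,h[p[1],p[0]],end=';')
g=[(w,arc(w,cont(w,notcloth,b))) for w,b in ((w1,(375,75,455,138)),(w2,(375,0,460,68)))]
print('\ngreen',rim(g,33.5,73),rim(g,33.5,73,True),[len(p) for _,p in g])
r=[(w,arc(w,cont(w,red,b))) for w,b in ((w1,(340,175,410,235)),(w2,(340,115,410,170)))]
print('red',rim(r,31.5,53),rim(r,31.5,53,True),[len(p) for _,p in r])
tin=lambda h:(h[...,1]<60)|(h[...,2]<120)
t=[(w2,arc(w2,cont(w2,tin,(196,115,275,183))))]
print('rivet fixed h',rim(t,38.5,123,True))
wood=lambda h:(h[...,0]>8)&(h[...,0]<24)&(h[...,1]>70)&(h[...,2]>70)
for w,b in ((w1,(370,132,470,165)),(w2,(375,62,475,98))):
    c=cont(w,wood,b);print('handle',cv2.minAreaRect(c),onz(w,*cv2.minAreaRect(c)[0],22))
C=[(w1,160,48),(w1,503,47),(w2,485,188.5),(w2,181,189.5)]
P=np.array([onz(w,u,v,76) for w,u,v in C]);print(P,[np.linalg.norm(P[i]-P[(i+1)%4]) for i in range(4)],P.mean(0))
for i in (0,3):
  d=P[(0,3)[i==3]]-P[(1,2)[i==3]];print('xdir',np.degrees(np.arctan2(d[1],d[0])))
print('corner tri',tri([ray(w1,471,250),ray(w2,485,188.5)]))
E
```

```text
w1 (416, 106) [ 15  17 120];w1 (460, 106) [114   9 148];w1 (372, 203) [  5 127 144];w1 (340, 90) [120   5 146];w1 (410, 147) [ 16  89 160];w1 (340, 150) [ 15  20 180];w2 (430, 26) [18 15 84];w2 (458, 40) [120   9 143];w2 (375, 143) [  4 127 159];w2 (340, 50) [128   7 139];w2 (420, 80) [ 16  93 178];w2 (340, 84) [ 13  17 206];w2 (235, 180) [ 19  20 100];w2 (235, 130) [ 20  79 162];w2 (195, 130) [ 22  91 228];
green (array([592.1, 189.4,  72.8]), np.float64(0.2984750450876741)) (array([646.8, 162. ,  73. ]), np.float64(5.177526465454302)) [11, 8]
red (array([469.6, 101.4, 121. ]), np.float64(7.79544060711113)) (array([471.1,  81.4,  53. ]), np.float64(9.532406030105752)) [6, 7]
rivet fixed h (array([318. , 242.9, 123. ]), np.float64(0.7925714041339156))
handle ((417.0, 145.5), (15.0, 70.0), 90.0) [569.6 136.1  22. ]
handle ((423.0, 79.0), (18.0, 74.0), 90.0) [570.3 136.3  22. ]
[[403.2 468.7  76. ]
 [713.  172.   76. ]
 [525.5 -31.9  76. ]
 [211.7 267.6  76. ]] [np.float64(428.99475047342753), np.float64(277.0705018892407), np.float64(433.8535376793962), np.float64(277.7233787421734)] [463.3 219.1  76. ]
xdir 136.2376651821371
xdir 136.33125714402712
corner tri [521.7 -25.4  82.6]
```

```bash
sed -i 's/s=least_squares(f,\[450,200,h0\]/i0=onz(views[0][0],*np.mean(views[0][1],0),h0);s=least_squares(f,[i0[0],i0[1],h0]/' fit.py
cat >> fit.py <<'E'
C0=np.array([463.3,219.1]);A=np.radians(136.3);X=np.array([np.cos(A),np.sin(A)]);Y=np.array([-X[1],X[0]])
tobox=lambda p:np.array([(np.array(p[:2])-C0)@X,(np.array(p[:2])-C0)@Y])
toworld=lambda x,y:C0+x*X+y*Y
E
python3 - <<'E'
from fit import *
import pickle
w1=pickle.load(open('w1.pkl','rb'));w2=pickle.load(open('w2.pkl','rb'))
notcloth=lambda h:(h[...,2]<85)
red=lambda h:((h[...,0]<8)|(h[...,0]>170))&(h[...,1]>90)
def rp(n,q): print(n,q[0],'rms %.2f'%q[1],'box',tobox(q[0]))
g=[(w,arc(w,cont(w,notcloth,b),-100,100)) for w,b in ((w1,(375,75,455,138)),(w2,(375,0,460,68)))]
rp('green',rim(g,33.5,73))
cs=[cont(w,red,b) for w,b in ((w1,(340,175,410,235)),(w2,(340,115,410,170)))]
print([cv2.boundingRect(c) for c in cs])
r=[(w,arc(w,c,-100,100)) for w,c in zip((w1,w2),cs)]
rp('red',rim(r,31.5,53));rp('redfix',rim(r,31.5,53,True));rp('red w2',rim(r[1:],31.5,53,True));rp('red w1',rim(r[:1],31.5,53,True))
tin=lambda h:(h[...,1]<60)|(h[...,2]<120)
rv=[(w,arc(w,cont(w,tin,b),-100,a)) for w,b,a in ((w2,(196,115,275,183),100),)]
rp('rivet',rim(rv,38.5,123,True));
b=lambda w,u,v,z:tobox(onz(w,u,v,z))
for w,q in ((w1,((380,147),(452,146),(305,150),(365,148.5))),(w2,((385,83),(461,79),(305,85),(369,83.5)))):
    print('file pts box',[b(w,*p,z).round(1) for p,z in zip(q,(22,22,14,16))], 'lip',b(w,301,(120,100)[w is w2],71))
print('butt tri',tri([ray(w1,452,146),ray(w2,461,79)]))
E
```

```text
green [593.7 189.   69.2] rms 0.60 box [-115.   -68.3]
[(355, 186, 33, 39), (354, 122, 37, 43)]
red [451.4 127.1  49.2] rms 3.14 box [-55.   74.7]
redfix [451.1 128.4  53. ] rms 3.15 box [-53.9  74. ]
red w2 [450.7 128.6  53. ] rms 2.41 box [-53.4  74.1]
red w1 [454.  126.1  53. ] rms 3.66 box [-57.6  73.6]
rivet [317.9 242.9 123. ] rms 0.76 box [121.5  83.2]
file pts box [array([-76.6, -11.4]), array([-188.8,  -12.5]), array([41.3, -6.4]), array([-54.1,  -8.6])] lip [ 42.  -51.8]
file pts box [array([-79.1,  -8.8]), array([-190.4,  -13.9]), array([39.3, -7.4]), array([-56.5,  -8.9])] lip [41.4 18.3]
butt tri [607.3  99.4  28.1]
```

```bash
python3 - <<'E'
from fit import *
import pickle
w1=pickle.load(open('w1.pkl','rb'));w2=pickle.load(open('w2.pkl','rb'))
red=lambda h:((h[...,0]<12)|(h[...,0]>165))&(h[...,1]>60)
def rp(n,q): print(n,q[0],'rms %.2f'%q[1],'box',tobox(q[0]))
cs=[cont(w,red,b) for w,b in ((w1,(340,175,410,235)),(w2,(340,115,410,170)))]
print([cv2.boundingRect(c) for c in cs])
r=[(w,arc(w,c,-100,100)) for w,c in zip((w1,w2),cs)]
rp('red',rim(r,31.5,53));rp('redfix',rim(r,31.5,53,True));
rel(593.5,189.0,200,46.3)
E
```

```text
[(352, 182, 42, 44), (353, 121, 46, 44)]
red [457.4 118.3  49.6] rms 0.40 box [-65.4  76.9]
redfix [457.3 119.4  53. ] rms 0.57 box [-64.5  76.2]
pos [371.9 140.  300.3] yaw 46.14 lin [0.9 0.6 0.5] dist 1.241 spin -0.0018
```

```bash
sed -i 's/np.set_printoptions(precision=1/np.set_printoptions(precision=3/' m.py; python3 - <<'E'
from fit import *
import pickle
D=pickle.load(open('d0.pkl','rb'));w1=pickle.load(open('w1.pkl','rb'))
for n,a,b in (('can base',(210,238),(226,236)),('press right top',(246,172),(258,180)),('press lever pivot',(190,160),(207,168))):
    p=tri([ray(D['scene'],*a),ray(D['side'],*b)]);print(n,p,tobox(p))
for z in (0,60,120):print(z,tobox(onz(w1,545,40,z)),tobox(onz(w1,450,40,z)),'crate left',tobox(onz(w1,580,70,z)))
rel(593.5,189,200,46.3)
E
```

```text
can base [714.417 394.509   0.347] [ -60.362 -300.307]
press right top [670.471 254.253 153.921] [-125.491 -168.545]
press lever pivot [807.654 327.658 197.654] [-173.956 -316.392]
0 [-318.528 -165.73 ] [-177.167 -166.257] crate left [-380.618 -124.498]
60 [-275.388 -150.253] [-152.524 -150.712] crate left [-329.354 -114.417]
120 [-232.248 -134.776] [-127.881 -135.166] crate left [-278.09  -104.335]
pos [371.916 139.98  300.298] yaw 46.14 lin [0.944 0.629 0.502] dist 1.241 spin -0.0018
```

Call:
servo_tool(linear=[[0, 0, 0], [0, 0, 0], [0, 0, 0], [0, 0, 0], [0, 0, 0], [0, 0, 0], [0, 0, 0], [0, 0, 0]], spin=[-0.115, -0.115, -0.115, -0.115, -0.115, -0.115, -0.115, -0.115])

```text
time: 5.25
tool_pos: [371.9, 140.2, 300.1]
tcp_rot: [-3.141, -0.0, 2.257]
contact_force: [-0.0, -0.3, -0.4]
grip_width: 92.0
finger_force: 0.0
```

Call:
servo_tool(linear=[[0, 0, 0], [0, 0, 0], [0, 0, 0], [0, 0, 0], [0, 0, 0], [0, 0, 0], [0, 0, 0], [0, 0, 0]], spin=[-0.115, -0.115, -0.115, -0.115, -0.115, -0.115, -0.115, -0.115])

```text
time: 6.25
tool_pos: [371.9, 140.1, 300.1]
tcp_rot: [3.141, -0.0, -2.581]
contact_force: [0.0, -0.0, 0.1]
grip_width: 92.1
finger_force: 0.0
```

Call:
servo_tool(linear=[[0, 0, 0], [0, 0, 0], [0, 0, 0], [0, 0, 0], [0, 0, 0], [0, 0, 0], [0, 0, 0], [0, 0, 0]], spin=[-0.08, -0.08, 0, 0, 0, 0, 0, 0])

```text
time: 7.25
tool_pos: [371.6, 139.8, 300.3]
tcp_rot: [-3.141, -0.0, -2.337]
contact_force: [0.1, -0.3, 0.8]
grip_width: 92.1
finger_force: 0.0
```

```bash
python3 -c "
from m import *
rel(593.5,189,120,226.3)"
```

```text
pos [371.588 139.787 300.311] yaw -133.87 lin [-0.946 -0.629  0.902] dist 1.451 spin -4.0019
```

Call:
servo_tool(linear=[[-0.158, -0.105, 0.05], [-0.158, -0.105, 0.1], [-0.158, -0.105, 0.1], [-0.158, -0.105, 0.1], [-0.158, -0.105, 0.1], [-0.157, -0.104, 0.05], [0, 0, 0], [0, 0, 0]], spin=[0, 0, 0, 0, 0, 0, 0, 0])

```text
time: 8.25
tool_pos: [593.0, 189.1, 200.1]
tcp_rot: [3.141, -0.001, -2.336]
contact_force: [-0.3, -0.2, 0.6]
grip_width: 91.5
finger_force: 0.0
```

```bash
python3 - <<'E'
from fit import *
d=cap('wrist','w3.png');rel(593.5,189,38,226.3)
p=proj(d,[593.5,189,73]);print(p,proj(d,[*(np.array([593.5,189])+33.5*X),73]),proj(d,[*(np.array([593.5,189])+33.5*Y),73]))
E
```

```text
pos [592.917 189.133 200.719] yaw -133.85 lin [-0.002 -0.003  0.814] dist 0.814 spin -4.0017
[322.603 192.745] [353.953 192.652] [322.487 161.37 ]
```

View pics/w3.png

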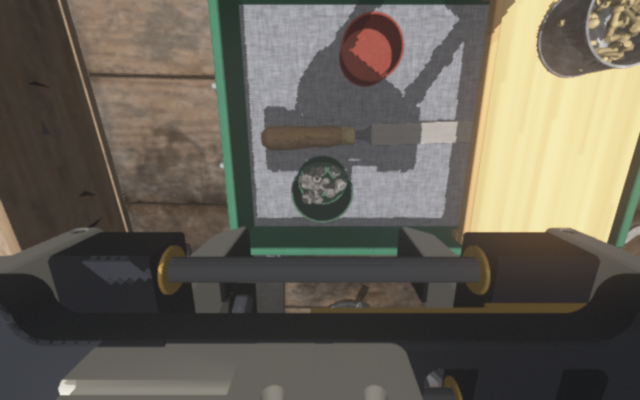

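w3: the green tin's rim circle spans (293–352, 157–221), centred between the fingers at column 322, as predicted. Descending.

Call:
servo_tool(linear=[[0.01, -0.002, 0.12], [0, 0, 0.12], [0, 0, 0.12], [0, 0, 0.12], [0, 0, 0.12], [0, 0, 0.12], [0, 0, 0.12], [0, 0, 0]], spin=[0, 0, 0, 0, 0, 0, 0, 0])

```text
time: 9.3
tool_pos: [590.9, 187.2, 31.7]
tcp_rot: [3.14, -0.002, -2.336]
contact_force: [-1.1, 0.6, 0.4]
grip_width: 92.0
finger_force: 0.0
```

Call:
servo_tool(linear=[[0, 0, 0], [0, 0, 0], [0, 0, 0], [0, 0, 0], [0, 0, 0], [0, 0, 0], [0, 0, 0], [0, 0, 0]], spin=[0, 0, 0, 0, 0, 0, 0, 0], hand=-1)

```text
time: 10.3
tool_pos: [593.0, 187.5, 33.3]
tcp_rot: [-3.141, 0.001, -2.336]
contact_force: [-0.1, 0.1, 6.1]
grip_width: 65.8
finger_force: 30.0
```

Call:
servo_tool(linear=[[0, 0, -0.05], [0, 0, -0.12], [0, 0, -0.15], [0, 0, -0.15], [0, 0, -0.15], [0, 0, -0.12], [0, 0, -0.1], [0, 0, 0]], spin=[0, 0, 0, 0, 0, 0, 0, 0])

```text
time: 11.3
tool_pos: [593.0, 187.7, 201.9]
tcp_rot: [-3.14, 0.002, -2.336]
contact_force: [0.4, 0.6, -3.0]
grip_width: 65.4
finger_force: 30.0
```

```bash
python3 - <<'E'
from fit import *
import pickle
d=cap('wrist','w4.png');pickle.dump(d,open('w4.pkl','wb'))
o=monitor.get_obs();print(o['grip_width'],o['finger_force'])
# rivet & green rims in this view
tin=lambda h:(h[...,1]<60)|(h[...,2]<120)
c=cont(d,tin,(500,0,640,120));print(cv2.boundingRect(c))
z=o['tool_pos'][2]-33+73;print('tcp px at rim',proj(d,[*o['tool_pos'][:2],z]))
g=toworld(121.5,4);rel(*g,200,226.3)
E
```

```text
65.50198859165975 29.99979280983098
(538, 0, 102, 78)
tcp px at rim [323.517 273.686]
pos [592.331 187.51  200.366] yaw -133.86 lin [0.355 1.182 0.001] dist 1.234 spin -4.0017
```

View pics/w4.png

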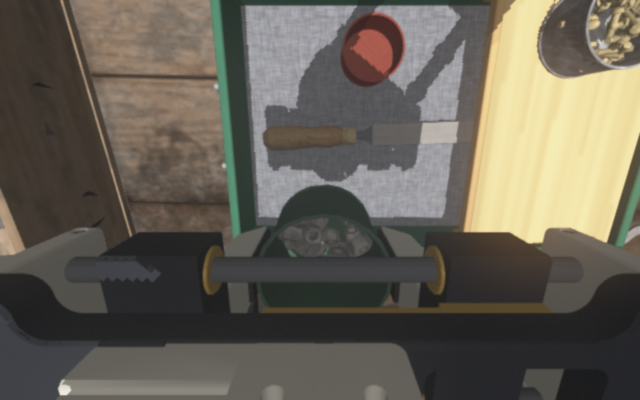

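w4: the tin hangs upright in the grip, with its rim at columns 266–390 and its top edge at row 213. It is centred on the TCP within about 3 mm. Pictures viewed so far: 7.

Call:
servo_tool(linear=[[0.0275, 0.1, 0], [0.0575, 0.197, 0], [0.0575, 0.197, 0], [0.0575, 0.197, 0], [0.0575, 0.197, 0], [0.0575, 0.197, 0], [0.03, 0.097, 0], [0, 0, 0]], spin=[0, 0, 0, 0, 0, 0, 0, 0])

```text
time: 12.35
tool_pos: [373.2, 301.8, 199.8]
tcp_rot: [3.142, -0.001, -2.334]
contact_force: [0.7, 0.1, -1.5]
grip_width: 65.4
finger_force: 30.0
```

```bash
python3 - <<'E'
from fit import *
d=cap('wrist','w5.png')
g=toworld(121.5,2);rel(*g,93,226.3);print(tobox(monitor.get_obs()['tool_pos']))
h=cv2.cvtColor(d['frame'],cv2.COLOR_BGR2HSV)
tin=lambda h:(h[...,1]<60)|(h[...,2]<120)
c=cont(d,tin,(200,0,440,190));print(cv2.boundingRect(c))
for hh in (123,):
    q=rim([(d,arc(d,c,-180,180))],38.5,hh,True);print(q,tobox(q[0]))
print(proj(d,[317.9,242.9,123]))
E
```

```text
pos [374.337 301.485 199.945] yaw -133.81 lin [0.    0.002 0.535] dist 0.535 spin -4.0012
[121.236   1.901]
(282, 0, 158, 190)
(array([313.801, 247.356, 123.   ]), np.float64(34.36495496262111)) [127.605  82.858]
[322.103 111.1  ]
```

```bash
python3 - <<'E'
from fit import *
d={**optics.capture('wrist')}
f=cv2.GaussianBlur(cv2.cvtColor(d['frame'],cv2.COLOR_BGR2GRAY),(3,3),0)
c=cv2.HoughCircles(f[45:185,240:410],cv2.HOUGH_GRADIENT,1,20,param1=100,param2=25,minRadius=38,maxRadius=54)
for u,v,r in c[0][:4]:
    p=onz(d,u+240,v+45,123);q=onz(d,u+240+r,v+45,123);print(u+240,v+45,r,p,tobox(p),np.hypot(*(p-q)[:2]))
E
```

```text
323.5 109.5 46.3 [317.306 242.57  123.   ] [121.764  83.896] 37.65089729737062
```

Call:
servo_tool(linear=[[0, 0, 0.1], [0, 0, 0.12], [0, 0, 0.12], [0, 0, 0.09], [0, 0, 0.05], [0, 0, 0.03], [0, 0, 0.02], [0, 0, 0]], spin=[0, 0, 0, 0, 0, 0, 0, 0])

```text
time: 13.45
tool_pos: [374.4, 301.5, 94.4]
tcp_rot: [-3.141, 0.0, -2.336]
contact_force: [-0.2, -0.6, -2.1]
grip_width: 65.3
finger_force: 30.0
```

```bash
python3 -c "
from fit import *
o=monitor.get_obs();print(o['tool_pos'],o['contact_force'],tobox(o['tool_pos']))"
```

```text
[374.359 301.544  94.42 ] [-0.173 -0.555 -2.078] [121.261   1.844]
```

Call:
servo_tool(linear=[[0, 0, 0.005], [0, 0, 0.005], [0, 0, 0.004], [0, 0, 0], [0, 0, 0], [0, 0, 0], [0, 0, 0], [0, 0, 0]], spin=[0, 0, 0, 0, 0, 0, 0, 0])

```text
time: 14.45
tool_pos: [374.2, 301.5, 91.5]
tcp_rot: [-3.142, -0.0, -2.336]
contact_force: [-0.2, 0.1, -1.9]
grip_width: 65.4
finger_force: 30.0
```

Call:
servo_tool(linear=[[0, 0, 0.005], [0, 0, 0.005], [0, 0, 0], [0, 0, 0], [0, 0, 0], [0, 0, 0], [0, 0, 0], [0, 0, 0]], spin=[0, 0, 0, 0, 0, 0, 0, 0])

```text
time: 15.45
tool_pos: [374.2, 301.6, 91.2]
tcp_rot: [-3.141, 0.001, -2.336]
contact_force: [-4.8, -2.7, 16.0]
grip_width: 65.5
finger_force: 30.0
```

Contact: the tin rests on the till. Release.

Call:
servo_tool(linear=[[0, 0, -0.004], [0, 0, 0], [0, 0, 0], [0, 0, 0], [0, 0, 0], [0, 0, 0], [0, 0, 0], [0, 0, 0]], spin=[0, 0, 0, 0, 0, 0, 0, 0], hand=1)

```text
time: 16.45
tool_pos: [374.2, 301.5, 90.3]
tcp_rot: [-3.142, -0.0, -2.336]
contact_force: [-0.7, -0.4, -0.0]
grip_width: 91.4
finger_force: 0.0
```

Call:
servo_tool(linear=[[0, 0, -0.05], [0, 0, -0.1], [0, 0, -0.12], [0, 0, -0.12], [0, 0, -0.12], [0, 0, -0.08], [0, 0, 0], [0, 0, 0]], spin=[0, 0, 0, 0, 0, 0, 0, 0])

```text
time: 17.45
tool_pos: [373.8, 301.3, 207.9]
tcp_rot: [3.141, -0.001, -2.336]
contact_force: [0.2, -0.1, -0.3]
grip_width: 92.1
finger_force: 0.0
```

```bash
python3 - <<'E'
from fit import *
d=cap('wrist','w6.png')
f=cv2.GaussianBlur(cv2.cvtColor(d['frame'],cv2.COLOR_BGR2GRAY),(3,3),0)
print(proj(d,[*toworld(121.5,4),131]))
for y0,y1,z,rr in ((45,165,123,(38,54)),(110,300,131,(36,54))):
  c=cv2.HoughCircles(f[y0:y1,240:410],cv2.HOUGH_GRADIENT,1,20,param1=100,param2=20,minRadius=rr[0],maxRadius=rr[1])
  for u,v,r in ([] if c is None else c[0][:3]):
    p=onz(d,u+240,v+y0,z);q=onz(d,u+240+r,v+y0,z);print(u+240,v+y0,r,tobox(p),np.hypot(*(p-q)[:2]))
rel(457.5,119,150,226.3)
E
```

```text
[323.044 204.312]
325.5 111.5 42.7 [123.813  83.127] 35.971344164450294
323.5 205.5 36.6 [121.903   2.895] 32.64274946423652
325.5 111.5 42.1 [123.748  82.808] 34.299310411720505
pos [373.756 301.3   207.642] yaw -133.86 lin [ 0.367 -0.934  0.288] dist 1.044 spin -4.0018
```

Call:
servo_tool(linear=[[0.036, -0.094, 0], [0.06, -0.15, 0], [0.06, -0.15, 0.04], [0.06, -0.15, 0.06], [0.06, -0.15, 0.06], [0.06, -0.15, 0.06], [0.031, -0.09, 0.06], [0, 0, 0]], spin=[0, 0, 0, 0, 0, 0, 0, 0])

```text
time: 18.5
tool_pos: [457.5, 118.2, 150.9]
tcp_rot: [3.14, -0.003, -2.339]
contact_force: [-1.1, 0.4, -0.5]
grip_width: 91.9
finger_force: 0.0
```

```bash
python3 - <<'E'
from fit import *
d=cap('wrist','w7.png')
red=lambda h:((h[...,0]<12)|(h[...,0]>165))&(h[...,1]>60)
c=cont(d,red,(240,60,410,260));print(cv2.boundingRect(c),proj(d,[457.5,119,53]))
q=rim([(d,arc(d,c,-180,180))],31.5,53,True);print(q,tobox(q[0]))
rel(457.5,119,20,226.3)
E
```

```text
(291, 163, 65, 69) [323.424 200.605]
(array([456.583, 118.144,  53.   ]), np.float64(1.6778654211407442)) [-64.893  77.629]
pos [457.488 118.936 151.542] yaw -133.94 lin [-0.001 -0.001  0.658] dist 0.658 spin -4.0027
```

Aligned within 1–2 mm. Descend and grip.

Call:
servo_tool(linear=[[0.004, 0, 0.1], [0, 0, 0.1], [0, 0, 0.1], [0, 0, 0.1], [0, 0, 0.1], [0, 0, 0.1], [0, 0, 0.055], [0, 0, 0]], spin=[0, 0, 0, 0, 0, 0, 0, 0])

```text
time: 19.55
tool_pos: [457.0, 119.1, 21.0]
tcp_rot: [3.141, -0.001, -2.336]
contact_force: [0.3, 0.1, 0.2]
grip_width: 92.0
finger_force: 0.0
```

Call:
servo_tool(linear=[[0, 0, 0], [0, 0, 0], [0, 0, 0], [0, 0, 0], [0, 0, 0], [0, 0, 0], [0, 0, 0], [0, 0, 0]], spin=[0, 0, 0, 0, 0, 0, 0, 0], hand=-1)

```text
time: 20.55
tool_pos: [457.7, 118.6, 21.6]
tcp_rot: [-3.141, 0.0, -2.336]
contact_force: [-0.6, -0.5, 5.4]
grip_width: 62.3
finger_force: 30.0
```

Call:
servo_tool(linear=[[0, 0, -0.05], [0, 0, -0.12], [0, 0, -0.15], [0, 0, -0.15], [0, 0, -0.15], [0, 0, -0.15], [0, 0, -0.13], [0, 0, 0]], spin=[0, 0, 0, 0, 0, 0, 0, 0])

```text
time: 21.55
tool_pos: [458.3, 118.7, 202.9]
tcp_rot: [-3.139, 0.003, -2.336]
contact_force: [-0.3, -0.2, -2.4]
grip_width: 61.7
finger_force: 30.0
```

```bash
python3 - <<'E'
from fit import *
o=monitor.get_obs();print(o['contact_force'],o['grip_width'],o['finger_force'],tobox(o['tool_pos']))
rel(*toworld(121.8,-69.5),200,226.3)
E
```

```text
[-0.28  -0.226 -2.399] 61.7489926768893 29.99967077281326 [-65.745  76.071]
pos [458.275 118.68  202.927] yaw -133.86 lin [-0.725  0.94   0.014] dist 1.187 spin -4.0017
```

Call:
servo_tool(linear=[[-0.06, 0.08, 0], [-0.121, 0.156, 0], [-0.121, 0.156, 0], [-0.121, 0.156, 0], [-0.121, 0.156, 0], [-0.121, 0.156, 0], [-0.06, 0.08, 0], [0, 0, 0]], spin=[0, 0, 0, 0, 0, 0, 0, 0])

```text
time: 22.55
tool_pos: [421.6, 353.8, 200.0]
tcp_rot: [3.141, -0.002, -2.334]
contact_force: [-0.1, -0.2, -1.6]
grip_width: 61.7
finger_force: 30.0
```

```bash
python3 - <<'E'
from fit import *
rel(*toworld(121.8,-69.5),82,226.3)
E
```

```text
pos [421.625 353.827 200.003] yaw -133.75 lin [-0.006 -0.007  0.59 ] dist 0.590 spin -4.0006
```

Call:
servo_tool(linear=[[-0.005, -0.005, 0.1], [0, 0, 0.12], [0, 0, 0.12], [0, 0, 0.12], [0, 0, 0.07], [0, 0, 0.04], [0, 0, 0.02], [0, 0, 0]], spin=[0, 0, 0, 0, 0, 0, 0, 0])

```text
time: 23.55
tool_pos: [424.0, 353.5, 83.6]
tcp_rot: [-3.141, 0.0, -2.336]
contact_force: [0.7, 0.6, -1.8]
grip_width: 62.0
finger_force: 30.0
```

Call:
servo_tool(linear=[[0, 0, 0.004], [0, 0, 0.004], [0, 0, 0.003], [0, 0, 0], [0, 0, 0], [0, 0, 0], [0, 0, 0], [0, 0, 0]], spin=[0, 0, 0, 0, 0, 0, 0, 0])

```text
time: 24.55
tool_pos: [423.8, 353.4, 81.1]
tcp_rot: [-3.142, -0.0, -2.336]
contact_force: [-0.1, 0.1, -1.4]
grip_width: 61.7
finger_force: 30.0
```

Call:
servo_tool(linear=[[0, 0, 0.004], [0, 0, 0.003], [0, 0, 0], [0, 0, 0], [0, 0, 0], [0, 0, 0], [0, 0, 0], [0, 0, 0]], spin=[0, 0, 0, 0, 0, 0, 0, 0])

```text
time: 25.55
tool_pos: [423.8, 353.4, 79.7]
tcp_rot: [-3.142, -0.0, -2.336]
contact_force: [-0.3, -0.9, -1.3]
grip_width: 61.9
finger_force: 30.0
```

```bash
python3 -c "
from fit import *
o=monitor.get_obs();print(o['tool_pos'],o['contact_force'],tobox(o['tool_pos']))"
```

```text
[423.786 353.392  79.674] [-0.34  -0.94  -1.273] [121.347 -69.789]
```

Call:
servo_tool(linear=[[0, 0, 0.004], [0, 0, 0.003], [0, 0, 0], [0, 0, 0], [0, 0, 0], [0, 0, 0], [0, 0, 0], [0, 0, 0]], spin=[0, 0, 0, 0, 0, 0, 0, 0])

```text
time: 26.55
tool_pos: [423.8, 353.4, 79.6]
tcp_rot: [-3.141, 0.001, -2.336]
contact_force: [-3.5, -2.2, 9.9]
grip_width: 62.1
finger_force: 30.0
```

Call:
servo_tool(linear=[[0, 0, -0.003], [0, 0, 0], [0, 0, 0], [0, 0, 0], [0, 0, 0], [0, 0, -0.05], [0, 0, -0.12], [0, 0, -0.2]], spin=[0, 0, 0, 0, 0, 0, 0, 0], hand=1)

```text
time: 27.55
tool_pos: [423.2, 353.0, 153.2]
tcp_rot: [3.141, -0.002, -2.336]
contact_force: [1.0, 0.8, 0.4]
grip_width: 91.6
finger_force: 0.0
```

Call:
servo_tool(linear=[[0, 0, -0.2], [0, 0, -0.2], [0, 0, -0.1], [-0.1, 0, 0], [-0.1, 0, 0], [-0.1, 0, 0], [0, 0, 0], [0, 0, 0]], spin=[0, 0, 0, 0, 0, 0, 0, 0])

```text
time: 28.55
tool_pos: [464.9, 396.3, 253.1]
tcp_rot: [-3.142, -0.0, -2.336]
contact_force: [-0.1, 0.2, -0.5]
grip_width: 91.9
finger_force: 0.0
```

```bash
python3 - <<'E'
from fit import *
d=cap('wrist','w8.png')
f=cv2.GaussianBlur(cv2.cvtColor(d['frame'],cv2.COLOR_BGR2GRAY),(3,3),0)
for n,y,z,R in (('rivet',83.5,123,38.5),('green',3,131,33.5),('red',-69.5,111,31.5)):
  u0,v0=proj(d,[*toworld(121.5,y),z]);u1,_=proj(d,[*toworld(121.5+R,y),z]);r0=abs(u1-u0)
  print(n,u0,v0,r0);s=int(r0*1.45);a,b=max(0,int(v0)-s),int(u0)-s
  c=cv2.HoughCircles(f[a:int(v0)+s,b:int(u0)+s],cv2.HOUGH_GRADIENT,1,10,param1=80,param2=12,minRadius=int(r0*.9),maxRadius=int(r0*1.1)+1)
  for u,v,r in ([] if c is None else c[0][:2]):print('  ',r,tobox(onz(d,u+b,v+a,z)))
rel(*toworld(-120,0),150,137.8)
E
```

```text
rivet 322.5988381130469 -44.8890555370029 44.10490303319011
green 322.88527327764245 54.70010024313318 36.306142217317074
   36.0 [122.068   3.166]
red 323.1302312955955 134.52246039310447 29.638638223310124
   30.2 [122.956 -69.481]
pos [464.858 396.26  253.192] yaw -133.86 lin [ 0.642 -1.208  0.516] dist 1.462 spin -3.0185
```

View pics/w8.png

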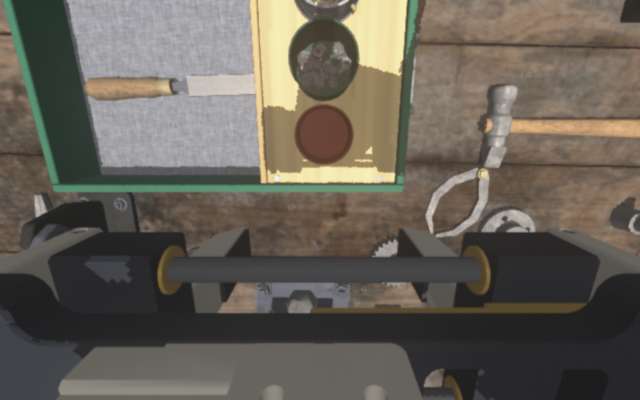

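w8: the red pot (323,134), green tin (323,58) and rivet tin (326,0) stand upright in one straight row. The measured gaps are about 8 mm. The file handle runs (87,89)–(172,87) and the blade runs to (255,84) at the till lip. Now turn for the file.

Call:
servo_tool(linear=[[0, 0, 0], [0, 0, 0], [0, 0, 0], [0, 0, 0], [0, 0, 0], [0, 0, 0], [0, 0, 0], [0, 0, 0]], spin=[0.115, 0.115, 0.115, 0.115, 0.115, 0.115, 0.115, 0.115])

```text
time: 29.6
tool_pos: [464.9, 396.2, 253.3]
tcp_rot: [-3.142, 0.0, 2.496]
contact_force: [0.7, 0.3, -0.8]
grip_width: 91.6
finger_force: 0.0
```

```bash
python3 - <<'E'
from fit import *
d=cv2.imread('pics/w8.png')
w=cap('wrist')
rel(*toworld(-140,-12),160,137.8)
E
```

```text
pos [464.93  396.263 253.34 ] yaw 142.58 lin [-1.234 -0.725  0.467] dist 1.506 spin 0.0531
```

Call:
servo_tool(linear=[[-0.176, -0.104, 0], [-0.176, -0.104, 0], [-0.176, -0.103, 0.05], [-0.176, -0.104, 0.1], [-0.176, -0.103, 0.1], [-0.177, -0.104, 0.1], [-0.177, -0.103, 0.1], [0, 0, 0]], spin=[0, 0, 0, 0, 0, 0, 0, 0.053])

```text
time: 30.65
tool_pos: [576.4, 129.9, 161.3]
tcp_rot: [-3.139, -0.001, 2.416]
contact_force: [0.3, 0.9, 1.4]
grip_width: 92.0
finger_force: 0.0
```

```bash
python3 - <<'E'
from fit import *
import pickle
d=cap('wrist','w9.png');pickle.dump(d,open('w9.pkl','wb'))
wood=lambda h:(h[...,0]>8)&(h[...,0]<24)&(h[...,1]>55)&(h[...,2]>50)
x=[proj(d,[*toworld(a,-12),22]) for a in (-190,-140,-80,30)];print(x)
u,v=x[1]
c=cont(d,wood,(int(u)-40,60,int(u)+40,int(min(399,v+30))));r=cv2.boundingRect(c);print(r)
for row in range(r[1]+3,r[1]+r[3]-2,10):
    p=c[:,0][abs(c[:,0,1]-row)<=1][:,0];m=(p.min()+p.max())/2;print(row,p.min(),p.max(),tobox(onz(d,m,row,22)))
rel(*toworld(-140,-12),13,137.8)
E
```

```text
[array([320.49 , 229.853]), array([322.033, 187.692]), array([324.07 , 132.021]), array([328.449,  12.354])]
(311, 130, 24, 87)
133 315 332 [-81.022 -11.438]
143 315 332 [-91.341 -11.821]
153 313 332 [-101.896  -11.14 ]
163 312 333 [-112.614  -11.528]
173 313 332 [-123.539  -11.923]
183 312 333 [-134.678  -12.325]
193 312 333 [-146.037  -12.736]
203 311 334 [-157.623  -13.155]
213 311 333 [-169.465  -13.014]
pos [576.431 131.197 162.248] yaw 138.24 lin [ 0.012 -0.012  0.746] dist 0.746 spin 0.0049
```

View pics/w9.png

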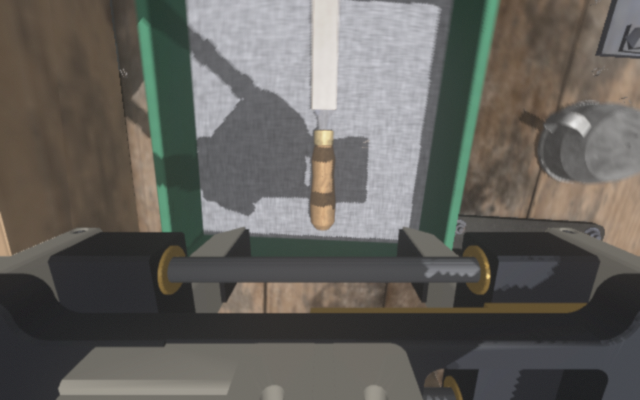

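w9: the handle is centred between the fingers at columns 311–334, with the butt at row 230. Descend and grip.

Call:
servo_tool(linear=[[0.012, -0.01, 0.1], [0, 0, 0.12], [0, 0, 0.12], [0, 0, 0.12], [0, 0, 0.12], [0, 0, 0.1], [0, 0, 0.065], [0, 0, 0]], spin=[0, 0, 0, 0, 0, 0, 0, 0])

```text
time: 31.7
tool_pos: [573.1, 133.2, 13.5]
tcp_rot: [-3.141, -0.001, 2.42]
contact_force: [-0.4, -1.0, 0.3]
grip_width: 91.9
finger_force: 0.0
```

Call:
servo_tool(linear=[[0, 0, 0], [0, 0, 0], [0, 0, 0], [0, 0, 0], [0, 0, 0], [0, 0, 0], [0, 0, 0], [0, 0, 0]], spin=[0, 0, 0, 0, 0, 0, 0, 0], hand=-1)

```text
time: 32.7
tool_pos: [573.5, 133.0, 13.9]
tcp_rot: [-3.141, -0.0, 2.418]
contact_force: [-0.3, -0.7, 0.6]
grip_width: 25.7
finger_force: 30.0
```

```bash
python3 - <<'E'
from fit import *
o=monitor.get_obs();print(o['tool_pos'],o['contact_force'],tobox(o['tool_pos']),o['grip_width'],o['finger_force'])
E
```

```text
[573.526 132.992  13.861] [-0.336 -0.71   0.585] [-139.18   -13.899] 25.68716867579977 29.982021627077984
```

Call:
servo_tool(linear=[[0, 0, -0.02], [0, 0, -0.03], [0, 0, -0.03], [0, 0, -0.03], [0, 0, -0.03], [0, 0, -0.02], [0, 0, 0], [0, 0, 0]], spin=[0, 0, 0, 0, 0, 0, 0, 0])

```text
time: 33.7
tool_pos: [573.5, 133.1, 45.7]
tcp_rot: [-3.141, -0.0, 2.418]
contact_force: [-0.3, -0.3, -2.6]
grip_width: 25.9
finger_force: 30.0
```

```bash
cat > fw.py <<'E'
from fit import *
import sys
# blade direction in wrist view: width of the blade & position of blade/handle joint give the tilt
d=cap('wrist',sys.argv[1]);o=monitor.get_obs()
print('tcp',o['tool_pos'].round(1),'box',tobox(o['tool_pos']).round(1),'F',o['contact_force'].round(1),'M',o['moment'].round(2),o['grip_width'].round(1),o['finger_force'].round(0))
f=d['frame'];h=cv2.cvtColor(f,cv2.COLOR_BGR2HSV)
for row in range(5,230,15):
    l=h[row,280:370].astype(int);print(row,''.join('#' if a[1]>55 and 8<a[0]<24 else ('b' if a[2]>165 else ('.' if a[2]>110 else ' ')) for a in l[::2]))
E
python3 fw.py w10.png
```

```text
Traceback (most recent call last):
  File "fw.py", line 5, in <module>
    print('tcp',o['tool_pos'].round(1),'box',tobox(o['tool_pos']).round(1),'F',o['contact_force'].round(1),'M',o['moment'].round(2),o['grip_width'].round(1),o['finger_force'].round(0))
                                                                                                                                    ^^^^^^^^^^^^^^^^^^^^^
AttributeError: 'float' object has no attribute 'round'
```

```bash
sed -i "s/,o\['grip_width'\].round(1),o\['finger_force'\].round(0))/,'%.1f %.0f'%(o['grip_width'],o['finger_force']))/" fw.py
python3 fw.py w10.png
```

```text
tcp [573.5 133.1  45.6] box [-139.1  -13.9] F [ 0.3  0.5 -2.7] M [-0.05 -0.26  0.  ] 25.9 30
5 bbbbbb.  bbbbbbbbbbbbbbbbbbbbbbbbbbbbbbbbbbbb
20 bbbbbb.  bbbbbbbbbbbbbbbbbbbbbbbbbbbbbbbbbbbb
35 bbbbbb.  .bbbbbbbbbbbbbbbbbbbbbbbbbbbbbbbbbbb
50 bbbbbb.  .bbbbbbbbbbbbbbbbbbbbbbbbbbbbbbbbbbb
65 bbbbbbb. .bbbbbbbbbbbbbbbbbbbbbbbbbbbbbbbbbbb
80 bbbbbbb. .bbbbbbbbbbbbbbbbbbbbbbbbbbbbbbbbbbb
95   .bbbb.  bbbbbbbbbbbbbbbbbbbbbbbbbbbbbbbbbbb
110              .bb...b.bb..bb...bbbbbbbbbbbbbbb
125                     .b....bbbbbbbbbbbbbbbbbbb
140                           bbbbbbbbbbbbbbbbbbb
155              #################.bbbbbbbbbbbbbb
170              #################          . ...
185             ###################       .bbbbbb
200            #####################       .bbbbb
215             ####################      .bbbbbb
```

Call:
servo_tool(linear=[[0, 0, -0.02], [0, 0, -0.02], [0, 0, -0.02], [0, 0, -0.02], [0, 0, -0.02], [0, 0, -0.02], [0, 0, -0.02], [0, 0, 0]], spin=[0, 0, 0, 0, 0, 0, 0, 0])

```text
time: 34.8
tool_pos: [573.9, 133.1, 74.3]
tcp_rot: [3.141, 0.001, 2.419]
contact_force: [-0.4, 1.1, -2.2]
grip_width: 25.7
finger_force: 30.0
```

```bash
python3 fw.py w11.png | head -1; python3 - <<'E'
from fit import *
cap('side','s11.png');cap('scene','c11.png')
a=cv2.imread('pics/s11.png')[140:290,240:420];b=cv2.imread('pics/w11.png')[0:240,200:440]
cv2.imwrite('pics/v11.png',np.hstack([cv2.resize(a,(480,400)),cv2.resize(b,(320,400))]))
E
```

```text
tcp [573.7 133.1  74. ] box [-139.2  -14.1] F [ 0.9  0.3 -1.7] M [-0.1  -0.26  0.  ] 26.0 30
```

```bash
python3 - <<'E'
import cv2,numpy as np
for n in ('w10','w11'):
    g=cv2.cvtColor(cv2.imread(f'pics/{n}.png'),cv2.COLOR_BGR2GRAY)
    for r in (10,40,70,100,120): print(n,r,' '.join(str(v) for v in g[r,270:380:4]))
E
```

```text
w10 10 202 197 198 187 179 170 93 177 214 214 211 210 211 213 209 207 206 208 208 179 183 189 186 196 182 178 178 191
w10 40 183 181 179 162 171 168 103 148 212 210 207 207 209 210 208 206 207 210 211 183 185 178 188 188 192 190 197 187
w10 70 175 178 176 179 181 186 136 125 216 215 211 212 214 213 208 208 210 212 209 170 182 182 173 187 181 185 175 183
w10 100 104 102 101 101 101 164 107 103 219 216 213 213 213 212 208 210 212 213 212 185 180 182 186 178 192 180 176 177
w10 120 92 95 92 95 99 98 101 100 95 99 85 97 161 166 154 156 170 175 177 175 169 175 180 184 175 170 184 184
w11 10 184 183 185 194 198 183 105 171 216 215 213 213 213 215 214 208 209 210 193 203 187 204 191 174 178 180 188 194
w11 40 186 203 207 208 201 141 103 126 216 213 213 212 213 212 210 209 210 211 210 191 193 200 198 199 211 187 191 193
w11 70 186 188 198 188 180 169 105 119 216 217 213 215 216 213 210 210 212 214 198 205 197 189 204 201 193 182 192 195
w11 100 112 114 109 108 109 167 106 106 217 215 212 212 215 215 209 213 213 212 201 191 195 198 198 202 189 177 192 192
w11 120 100 98 100 101 99 104 105 107 105 105 88 117 155 164 147 156 173 186 184 179 188 195 193 178 198 195 194 184
```

```bash
cat > tilt.py <<'E'
import sys
from fit import *
def tilt(f,d,tcp,yaw):
    g=cv2.resize(cv2.cvtColor(f,cv2.COLOR_BGR2GRAY),None,fx=1,fy=1).astype(float);K=d['K'];T=np.array(d['world_to_cam']);Q=[]
    for r in range(4,112,2):
        l=g[r,285:360];m=l>200
        idx=np.where(m[:35])[0]
        e=np.diff(l);a=np.argmax(e[5:25])+5
        b=30+np.argmin(e[30:70])
        a+=285.5;b+=285.5;w=b-a;zc=25*K[0][0]/w
        pc=np.linalg.inv(K)@[(a+b)/2,r,1]*zc;pw=T[:3,:3].T@(pc-T[:3,3]);v=pw-tcp
        Q.append((v[0]*np.cos(yaw)+v[1]*np.sin(yaw),v[2],w))
    Q=np.array(Q);k=np.abs(Q[:,2]-np.median(Q[:,2]))<6
    p=np.polyfit(Q[k,0],Q[k,1],1);print('n',k.sum(),'x %.0f..%.0f'%(Q[k,0].min(),Q[k,0].max()),'width med %.1f'%np.median(Q[:,2]),'mean x,z rel tcp',Q[k].mean(0).round(1),'slope deg %.1f'%np.degrees(np.arctan(p[0])),'mean-based deg %.1f'%np.degrees(np.arctan2(9-4+0-Q[k,1].mean(),-0+Q[k,0].mean())))
if __name__=='__main__':
    d=cap('wrist');o=monitor.get_obs();tilt(d['frame'],d,o['tool_pos'],o['tcp_rot'][2])
E
python3 - <<'E'
from tilt import *
d=cap('wrist');o=monitor.get_obs();y=o['tcp_rot'][2]
tilt(d['frame'],d,o['tool_pos'],y)
# w9 (before the grasp, file flat) and w10 with their own poses
import pickle
d9=pickle.load(open('w9.pkl','rb'));tilt(d9['frame'],d9,np.array([576.4,131.2,162.2]),y)
dz=np.eye(4);d10=dict(d);T=np.array(d['world_to_cam']);T2=T.copy();T2[:3,3]=T[:3,3]+T[:3,:3]@[0,0,28.4];d10['world_to_cam']=T2
tilt(cv2.imread('pics/w10.png'),d10,o['tool_pos']-[0,0,28.4],y)
E
```

```text
n 50 x 81..137 width med 43.0 mean x,z rel tcp [109.4 -17.5  43.2] slope deg -14.8 mean-based deg 11.6
n 41 x 80..138 width med 42.5 mean x,z rel tcp [111.2 -21.8  42.7] slope deg -18.6 mean-based deg 13.5
n 52 x 80..133 width med 46.0 mean x,z rel tcp [107.5  -7.   45.9] slope deg -4.6 mean-based deg 6.4
```

Stopping to check paid off: the file pivots in the grip at about 11°, with its tip staying low. Continue diagonally.

Call:
servo_tool(linear=[[-0.035, 0, -0.035], [-0.035, 0, -0.035], [-0.035, 0, -0.035], [-0.033, 0, -0.042], [-0.033, 0, -0.042], [-0.033, 0, -0.042], [-0.02, 0, -0.05], [0, 0, 0]], spin=[0, 0, 0, 0, 0, 0, 0, 0])

```text
time: 36.0
tool_pos: [608.0, 103.3, 131.2]
tcp_rot: [3.14, 0.002, 2.418]
contact_force: [0.5, 0.1, -2.5]
grip_width: 26.0
finger_force: 30.0
```

```bash
python3 fw.py w12.png | head -1; python3 tilt.py
```

```text
tcp [607.4 103.5 130.4] box [-184.1  -15.9] F [ 0.2 -0.3 -2.7] M [-0.05 -0.3   0.  ] 26.0 30
n 52 x 80..147 width med 39.0 mean x,z rel tcp [112.3 -35.1  39.2] slope deg -17.8 mean-based deg 19.6
```

Call:
servo_tool(linear=[[-0.02, 0, -0.05], [-0.01, 0, -0.07], [0, 0, -0.07], [0, 0, -0.07], [0, 0, -0.08], [0.01, 0, -0.08], [0.01, 0, -0.08], [0, 0, 0]], spin=[0, 0, 0, 0, 0, 0, 0, 0])

```text
time: 37.1
tool_pos: [609.3, 102.4, 231.9]
tcp_rot: [3.139, 0.002, 2.419]
contact_force: [-0.2, 0.2, -3.0]
grip_width: 25.6
finger_force: 30.0
```

```bash
python3 fw.py w13.png | head -1; python3 tilt.py; python3 -c "
from h import *
cap('side','s13.png')"
```

```text
tcp [608.8 102.3 230.7] box [-186.   -16.1] F [-0.3 -0.1 -1.9] M [-0.08 -0.25  0.02] 26.1 30
n 31 x 82..140 width med 38.0 mean x,z rel tcp [113.6 -38.8  38.6] slope deg -19.5 mean-based deg 21.1
```

```bash
python3 - <<'E'
import cv2,numpy as np
a=cv2.imread('pics/s13.png')[20:320,200:440];b=cv2.imread('pics/w13.png')[0:250,200:440]
cv2.imwrite('pics/v13.png',np.hstack([cv2.resize(a,(440,550)),cv2.resize(b,(360,550))[:, :360]]))
E
```

```text
(no output)
```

View pics/v13.png

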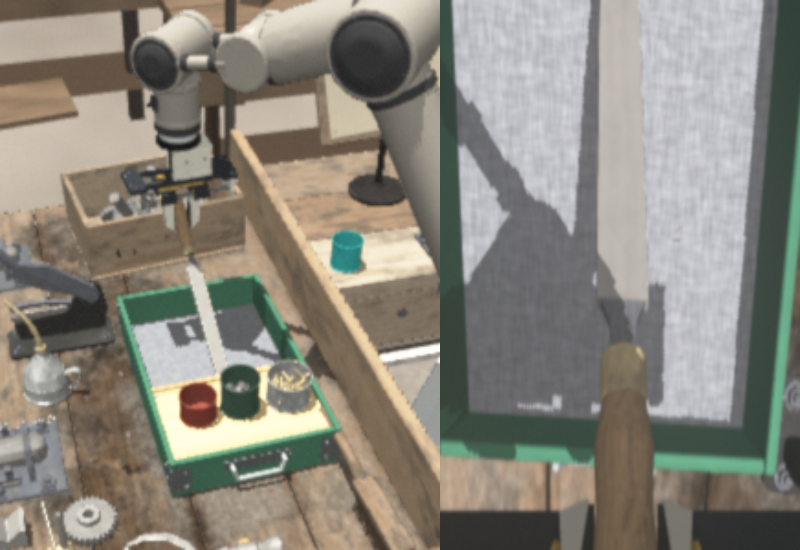

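v13: the file hangs steeply, at about 40°. The handle is at (180,230) and the blade runs down to (222,375), just in front of the till lip. The three tins stand untouched in a row. Next I pull along its axis to bring the tip past the lip, then lift.

Call:
servo_tool(linear=[[-0.04, 0, -0.035], [-0.05, 0, -0.045], [-0.05, 0, -0.045], [-0.04, 0, -0.035], [0, 0, -0.06], [0, 0, -0.1], [0, 0, -0.1], [0, 0, -0.05]], spin=[0, 0, 0, 0, 0, 0, 0, 0])

```text
time: 38.25
tool_pos: [635.8, 78.6, 325.8]
tcp_rot: [3.14, 0.001, 2.419]
contact_force: [-0.1, 0.0, -3.0]
grip_width: 25.7
finger_force: 30.0
```

```bash
python3 fw.py w14.png | head -1; python3 - <<'E'
from fit import *
d=cap('side','s14.png');e=cap('scene','c14.png');o=monitor.get_obs();t=o['tool_pos'];fx=np.array([np.cos(o['tcp_rot'][2]),np.sin(o['tcp_rot'][2])])
# predicted file tip pixel for several tilts
for th in (20,30,40,50,60,70,80,90):
    a=np.radians(th);p=[*(t[:2]+330*np.cos(a)*fx),t[2]+9-330*np.sin(a)];print(th,np.round(p),tobox(p).round(),proj(d,p).round(),proj(e,p).round())
print('G',proj(d,t).round(),proj(e,t).round(), o['joint_positions'])
E
```

```text
tcp [636.   78.5 326.6] box [-222.   -17.7] F [-0.4  0.2 -1.9] M [ 0.01 -0.2   0.03] 25.7 30
20 [403. 284. 220.] [88. -5.] [325. 195.] [325. 171.]
30 [421. 268. 168.] [64. -6.] [323. 204.] [322. 185.]
40 [446. 246. 121.] [31. -7.] [319. 209.] [318. 196.]
50 [477. 219.  80.] [-10.  -9.] [315. 211.] [313. 202.]
60 [512. 188.  47.] [-57. -11.] [311. 210.] [307. 204.]
70 [551. 153.  23.] [-109.  -13.] [306. 206.] [302. 204.]
80 [593. 116.   8.] [-165.  -15.] [302. 199.] [296. 200.]
90 [636.  78.   3.] [-222.  -17.] [297. 191.] [291. 194.]
G [294. 112.] [284.  99.] [ 0.003  0.525  0.972 -0.     1.644 -0.845]
```

```bash
cat > tip.py <<'E'
from fit import *
import pickle
D=pickle.load(open('d0.pkl','rb'))
def tip(imgs,show=True):
    o=monitor.get_obs();t=o['tool_pos'];fx=np.array([np.cos(o['tcp_rot'][2]),np.sin(o['tcp_rot'][2])])
    for n,d in imgs.items():
        f=d['frame'].astype(int);f0=D[n]['frame'].astype(int);h=cv2.cvtColor(d['frame'],cv2.COLOR_BGR2HSV)
        ch=np.abs(f-f0).sum(2)>45
        print(n)
        for th in range(10,95,5):
            a=np.radians(th);q=[]
            for s in (110,160,210,260,310,325):
                p=[*(t[:2]+s*np.cos(a)*fx),t[2]+9-s*np.sin(a)];u,v=proj(d,p).round().astype(int)
                if 0<=v<400 and 0<=u<640:
                    q.append('%d/%d%s'%(h[v,u,1],h[v,u,2],'*' if ch[v,u] else ' '))
            print(th,q)
if __name__=='__main__': tip({n:cap(n) for n in ('side','scene')})
E
python3 tip.py
```

```text
side
10 ['60/179 ', '73/122 ', '76/118 ', '70/182 ', '91/92 ', '96/90 ']
15 ['29/134*', '56/132*', '78/167 ', '54/156 ', '94/92 ', '19/96*']
20 ['21/173*', '36/204*', '50/167*', '99/90 ', '5/100*', '0/95*']
25 ['17/219*', '19/217*', '25/207*', '15/200*', '2/114*', '5/95*']
30 ['17/221*', '19/217*', '16/219*', '19/220*', '16/205 ', '17/208 ']
35 ['17/221*', '16/218*', '16/220*', '17/221*', '17/221 ', '16/220 ']
40 ['17/220*', '16/219*', '18/222*', '19/219*', '17/222*', '17/197 ']
45 ['18/218*', '16/221*', '16/219*', '20/142*', '0/137*', '6/119*']
50 ['17/221*', '24/206*', '21/174*', '32/97 ', '6/209 ', '6/209 ']
55 ['17/221*', '24/206*', '63/101*', '57/94 ', '3/202 ', '4/202 ']
60 ['16/222*', '49/160*', '65/154*', '98/91 ', '6/204*', '4/211*']
65 ['37/160*', '74/131 ', '69/158 ', '98/91 ', '5/203*', '6/210*']
70 ['35/162*', '79/116 ', '73/174 ', '97/92 ', '6/121*', '6/205*']
75 ['66/127 ', '83/113 ', '63/179 ', '93/90 ', '5/101*', '6/161*']
80 ['72/120 ', '80/112 ', '61/160 ', '95/91 ', '5/95*', '3/96*']
85 ['76/117 ', '75/116 ', '57/175 ', '96/90 ', '84/94*', '5/98*']
90 ['77/116 ', 
[... 542 characters left out ...]
'4/245*', '0/255*', '1/251*', '147/104 ', '16/109*', '23/102*']
50 ['15/232*', '50/132 ', '110/127 ', '133/109 ', '24/105*', '24/84*']
55 ['26/213*', '95/148 ', '105/119 ', '135/104 ', '23/101*', '14/239 ']
60 ['87/162 ', '85/150 ', '89/129 ', '132/108 ', '18/98*', '10/233*']
65 ['74/170 ', '90/145 ', '83/148 ', '126/111 ', '16/162*', '10/236*']
70 ['80/163 ', '96/144 ', '82/137 ', '122/109 ', '7/252*', '7/240*']
75 ['77/166 ', '91/148 ', '81/141 ', '129/115 ', '19/197*', '22/80*']
80 ['70/165 ', '90/151 ', '95/134 ', '146/108 ', '41/94*', '25/101*']
85 ['70/165 ', '78/157 ', '94/135 ', '135/106 ', '137/104*', '14/106*']
90 ['76/164 ', '91/146 ', '92/141 ', '58/155*', '125/108*', '133/111*']
```

The tilt reads about 35° in both cameras, and the tip is at z≈141, clear of everything. Lift straight up.

Call:
servo_tool(linear=[[0, 0, -0.04], [0, 0, -0.08], [0, 0, -0.1], [0, 0, -0.1], [0, 0, -0.1], [0, 0, -0.08], [0, 0, -0.05], [0, 0, 0]], spin=[0, 0, 0, 0, 0, 0, 0, 0])

```text
time: 39.5
tool_pos: [635.9, 78.3, 434.9]
tcp_rot: [3.141, 0.001, 2.418]
contact_force: [-0.0, -0.3, -2.2]
grip_width: 26.1
finger_force: 30.0
```

Call:
servo_tool(linear=[[0, 0, 0], [0, 0, 0], [0, 0, 0], [0, 0, 0], [0, 0, 0], [0, 0, 0], [0, 0, 0], [0, 0, 0]], spin=[0, 0, 0, 0, 0, 0, 0, 0])

```text
time: 40.5
tool_pos: [635.7, 78.3, 434.1]
tcp_rot: [-3.142, 0.0, 2.419]
contact_force: [0.3, -0.3, -1.3]
grip_width: 25.7
finger_force: 30.0
```

```bash
python3 fw.py w15.png | head -1; python3 tip.py | awk '/side|scene/||($1>=25&&$1<=60)'; python3 - <<'E'
from fit import *
d=cap('side','s15.png');e=cap('scene','c15.png');o=monitor.get_obs();print(np.abs(o['dq']).max(),o['joint_positions'])
# tins still where they were: compare with the view before (s13) on the till
a=cv2.imread('pics/s13.png');print('till change px',(cv2.absdiff(a,d['frame']).sum(2)>60)[225:262,280:375].sum())
# lowest blade pixel along the file line
t=o['tool_pos'];fx=np.array([np.cos(o['tcp_rot'][2]),np.sin(o['tcp_rot'][2])])
for n,q in (('side',d),('scene',e)):
    h=cv2.cvtColor(q['frame'],cv2.COLOR_BGR2HSV)
    for th in (32,34,36,38,40):
        A=np.radians(th);r=[]
        for s in range(280,360,10):
            p=[*(t[:2]+s*np.cos(A)*fx),t[2]+9-s*np.sin(A)];u,v=proj(q,p).round().astype(int);r.append('%d/%d'%(h[v,u,1],h[v,u,2]))
        print(n,th,r,round(t[2]+9-330*np.sin(A)))
E
```

```text
tcp [635.7  78.3 434.1] box [-221.9  -17.3] F [ 0.7 -0.5 -2.1] M [-0.07 -0.22  0.  ] 26.2 30
side
25 ['16/221*', '16/219*', '20/220*', '34/148*', '71/180 ', '65/185 ']
30 ['16/223*', '16/218*', '16/221*', '17/219*', '24/217*', '16/201*']
35 ['15/221*', '15/220*', '15/222*', '17/220*', '15/219*', '17/220*']
40 ['16/221*', '16/221*', '15/222*', '17/219*', '19/214*', '19/199*']
45 ['16/220*', '19/220*', '19/219*', '27/173*', '68/94 ', '94/92 ']
50 ['16/220*', '16/222*', '40/146*', '70/146 ', '101/88 ', '97/92 ']
55 ['16/220*', '19/189 ', '71/118 ', '68/153 ', '95/91 ', '99/88 ']
60 ['21/203*', '17/200 ', '64/111 ', '66/140 ', '95/94 ', '97/89 ']
scene
25 ['5/141*', '32/225*', '106/99 ', '81/119 ', '69/201 ', '86/137 ']
30 ['3/248*', '4/243*', '5/247*', '1/254*', '110/130*', '103/129 ']
35 ['5/243*', '4/242*', '7/245*', '4/243*', '5/242*', '5/244*']
40 ['6/243*', '4/243*', '4/247*', '2/248*', '3/249*', '16/202*']
45 ['6/244*', '1/255*', '0/212*', '114/114*', '68/116 ', '94/130 ']
50 ['7/224*', '44/109 ', '92/170 ', '91/146 ', '79/142 ', '83/212 ']
55 ['101/78*', '92/117 ', '66/158 ', '83
[... 382 characters left out ...]
8', '19/219', '16/218', '16/221', '16/220', '19/218', '97/92', '96/90'] 249
side 38 ['19/218', '17/220', '18/218', '16/221', '16/222', '19/214', '102/90', '94/92'] 240
side 40 ['16/219', '17/220', '17/219', '19/215', '17/219', '36/105', '102/90', '89/89'] 231
scene 32 ['2/242', '1/249', '0/255', '1/254', '9/223', '16/238', '15/219', '96/120'] 268
scene 34 ['4/240', '6/239', '4/241', '4/244', '5/244', '5/244', '2/255', '80/121'] 259
scene 36 ['5/240', '4/241', '4/242', '5/242', '6/244', '5/242', '6/223', '77/113'] 249
scene 38 ['5/243', '6/242', '5/242', '5/244', '2/245', '0/255', '75/129', '83/225'] 240
scene 40 ['2/248', '3/251', '0/255', '5/248', '13/227', '51/129', '79/158', '97/145'] 231
```

```bash
python3 -c "
from plant import workorder
print(workorder.close_job())"
```

```text
the job is handed in; nothing more can be done
None
```

The job is handed in: rivet tin, green tin and red pot stand upright in one row along the till's middle with gaps of about 8 mm, and the file is held still, tilted about 36°, its tip about 17 cm above the box's rim (verdict not shown to me).

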